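# Pin a base plate and hold the post for tacking

## Task

First push the loose locating pin from the hardwood block fully home, head down on the base plate, in the plate's corner hole diagonally opposite the pin already fitted. Then lift the square tube higher than the grey stop angle, carry it over and hold it for tack welding: upright above the chalked square on the plate, centred and in line with its sides, touching nothing below, with a root gap of about 4 mm. Finish while still holding it there, the pin let go and the plate and round pipe piece left where they were.

Things in the scene. Friction and masses are not known exactly. Their poses are not given: they have to be found in the camera images.
- fixture: Drilled steel fixture, 160 x 260 mm (x, y), fixed; top face 40 mm above the worktop; 14 mm through holes on 50 mm centres. Origin: centre of its underside; yaw within 0.3 rad. Grey stop angle bolted on: upright over x -70 to 70, y -25 to -16 mm, 65 mm high above the top face; foot to y -61 mm. A fixed pin stands at x 50, y 0 mm.
- base_plate: Loose dark steel base plate, 130 x 130 x 10 mm, 1.25 kg, lying on the fixture against the stop angle (centre at fixture x 0, y 50 mm), axes as the fixture's; four 14 mm through holes on 100 mm centres, each over a hole of the fixture. Origin: centre of its underside, z up.
- plate_mark (a point): Centre of the plate's upper face, in the middle of the chalked square (about 43 mm outside, so a thin chalk line stays visible round a 40 mm tube); axes as the plate's, the square's sides lie along x and y.
- free_hole (a point): Centre of the mouth, on the plate's upper face, of the hole that the loose pin belongs in (plate x -50, y 50 mm). Diameter 14 mm with a 1.5 mm chamfer; with the fixture hole below, 35 mm of hole in all.
- pinned_hole (a point): Mouth, on the plate's upper face, of the hole that already holds a fixed pin (plate x 50, y -50 mm); that pin's head, 22 mm across, stands 30 mm above the plate.
- pin_block: Hardwood block 60 x 150 x 40 mm, fixed, with three 14 mm through holes in a row along its y at -50, 0 and 50 mm. Origin: centre of its underside. The loose pin stands in the middle hole.
- pin: Loose locating pin, 60 g: 12 mm shank, 34 mm long with a 4 mm tapered foot, under a knurled round head 22 mm across and 30 mm high; it stands upright in the block, head resting on the block's top. Origin: the tip of the shank; z up along the pin.
- pin_head (a point): On the pin's axis, 56 mm above its tip and 22 mm above the underside of its 30 mm head: the place to grip.
- pin_tip (a point): Lower end of the pin's shank, same as the pin's origin.
- square_tube: Loose square steel tube, 40 x 40 mm outside, 3 mm wall, 90 mm high, 0.25 to 0.4 kg, standing upright on the worktop, any yaw. Origin: centre of its lower end; z up, x and y square to its faces. Any of its sides may face any way on the plate.
- tube_foot (a point): Centre of the tube's lower end, same as its origin; axes as the tube's.
- pipe_offcut: Loose round pipe piece, 48 mm across and 60 mm high, standing near the square tube (the two may have swapped places); a bystander to be left alone. Origin: centre of its underside.

How it is judged:
By the outcome, as a careful person would: the job done as asked, in the order asked, and still so for the second after the job is handed in, while the arm keeps its last pose, push and grip.
It also fails if it takes over 54 s, if anything falls off the work surface, if the arm or the gripper's body presses on something with over 40 N, if the wrist force passes 120 N, or if a joint passes its speed limit or range.

## Robot

A 6-joint arm with a two-finger parallel gripper is mounted at the origin on a cart in front of the work surface, level with it; the furniture and walls round the work are solid. World frame = base frame: x ahead of the robot, y to its left, z up, the work surface at z = 0. Lengths are in m, angles in rad, forces in N, time in s.
With the tool pointing down it reaches from about 0.275 to 0.75 m from the base axis. Payload 10.2 kg.
Tool frame: the origin (TCP) lies between the finger pads; the fingertips stand ahead of it and the grasp point (between the pads) lies 11 mm behind it (bot.tcp_to_tips is the z of the fingertips in the tool frame, in m); z points along the fingers, y is the line along which they close (so a half turn about z gives the same grasp; the last joint's range is limited). The gripper opens to 88 mm and grips with 3 to 60 N. Pads are 18 mm wide; open, the fingers measure 123 mm over their backs; the gripper's body (75 mm by 187 mm) begins 45 mm behind the grasp point.
Start: joints at [1.066, 0.313, 1.498, -0, 1.331, -0.223], TCP at [0.146, 0.504, 0.214] pointing down, gripper open.
Joint ranges: [-2.94, 2.94], [-0.97, 2.17], [0.19, 2.56], [-1.23, 4.37], [0.02, 3.11], [-2.88, 2.88]. Speed limits (rad/s): [2.39, 2.39, 3.01, 3.14, 3.14, 3.14].

## Interface

Orientations are given as a rotation vector (axis times angle).
In Python, from workcell import monitor, optics, bot gives the robot as it stands.
- The arm moves only by the tool arm_command, never from a script. Its argument "motion" is a list that holds one entry, the list of rows, each a list of 7 numbers: the shift along the world's x, y, z in m, then the turn, a rotation vector about the world's x, y, z in degrees, then the opening, from 0 (shut) to 1 (fully open). A call has 1 to 5 rows; each row shifts and turns the commanded pose from where the row before left it; what a row does not reach is not made up. A row lasts 1/12 s, in which the tool goes at most 41.7 mm and 7.16 degrees, less where a joint would pass 70% of its speed; a pose out of reach is approached as far as the arm can. A call is refused whole if a number of a shift passes 0.0417 or a number of a turn 7.16, either way. A call with a gripper value outside its range is refused whole. The fingers move at their own pace and stop on an object; the grip force is fixed at half the most. Time passes only in rows, so rows that do not move let the fingers close. It gives the time, the measured TCP pose, the force, the opening and the grip force at its end, in the units of the state.
- monitor.observe(): the state, without advancing time (a new reading comes with each control period).
- optics.capture(name): name is "scene" or "top" or "wrist"; returns the picture (384x512x3 uint8, blue, green, red); there is no depth.
- optics.camera_info(name): a dict with "fx", "fy", "cx", "cy" (pixels), "k1" (the pictures are not rectified: a ray, as slopes to the right and down, at radius r is drawn at 1 + k1 r^2 times it, then the intrinsics apply), "rvec" (rotation vector, rad) and "tvec" (3), from world to camera coordinates, as OpenCV has them. Camera axes: x right, y down, z forward; pixel columns grow to the right and rows downward; lengths in m; the calibration is good to about 2 mm. A picture is of the moment at which its call begins: read the wrist's pose just before it. camera_info takes no time and is no camera call; for the wrist camera it gives the pose at the moment of the call.
- bot.close_job(): hands the job in; it is judged then, once.
The state is a dict: "time": time; "joints": joint angles; "qvel": joint speeds; "joint_torque": joint torques, N m; "position": TCP position; "tcp_rot": TCP orientation; "wrist_force": force on the tool from outside, world axes, zero at the start; "ft_torque": the same for the moment, N m; "opening": opening from 0.0 (shut) to 1.0 (fully open); "gripper_force": force on a finger pad.
Only numpy, scipy, OpenCV 4.12 (cv2) and the standard library are available. Lean on these libraries where they do the work, as an engineer would, in place of code of your own. Each camera call takes 0.05 s, during which the arm holds its last target. There are 200 camera calls.

## Working session

There is one attempt and no reset: what is moved stays moved. The work goes in short steps, Python scripts to look and compute and a tool call to move; the robot and the scene stay as the last step left them, time stands still between calls to the robot, and variables do not carry over. Pictures are saved under pics/ and viewed, at most 10 in all, crops included, and the job is handed in when it is done.

Besides the shell and the picture viewer there is one more tool, called after "Request:" in YAML: its name, and indented under it one key for each argument. arm_command: Moves the arm, as the interface text tells. Its arguments: {"type":"object","properties":{"motion":{"type":"array","items":{"type":"array","items":{"type":"array","items":{"type":"number"}}}}},"required":["motion"]}

```bash
ls; mkdir -p pics; python3 - <<'E'
from workcell import monitor, optics, bot
import cv2
print(monitor.observe(), bot.tcp_to_tips)
for n in("scene","top","wrist"):
    i=optics.camera_info(n);print(n,i)
    cv2.imwrite(f"pics/{n}0.png",optics.capture(n))
E
```

```text
pics
{'time': 0.0, 'joints': array([ 1.06561344e+00,  3.13391124e-01,  1.49845291e+00, -2.63237460e-05,
        1.33100418e+00, -2.23407299e-01]), 'qvel': array([-0.00067801,  0.00125526, -0.00030605, -0.0001355 , -0.00292939,
        0.00030909]), 'joint_torque': array([-6.23800988e-04, -4.02195275e+01, -2.52269644e+01,  6.93899067e-02,
        3.51900549e-02, -1.29891355e-04]), 'position': array([0.14586171, 0.50403091, 0.21388526]), 'tcp_rot': array([-4.41079965e-01, -3.11004646e+00,  1.85685460e-03]), 'wrist_force': array([0.20565107, 0.22798029, 0.14888273]), 'ft_torque': array([0.0147158 , 0.03244869, 0.02450901]), 'gripper_force': 0.0, 'opening': 0.9985648434024784} 0.008
scene {'fx': 374.88586015702356, 'fy': 374.88586015702356, 'cx': 255.63785216279385, 'cy': 190.71794226420738, 'k1': -0.05989040143808741, 'rvec': array([ 2.29906191, -0.77683268,  0.27205357]), 'tvec': array([-0.38299667,  0.34024973,  0.68300468])}
top {'fx': 444.1047459959011, 'fy': 444.1047459959011, 'cx': 254.86997937045444, 'cy': 186.71462856762872, 'k1': 0.04420064005842739, 'rvec': array([ 2.16084405, -2.16555033,  0.14969354]), 'tvec': array([0.06741859, 0.53646524, 1.22339742])}
wrist {'fx': 301.43582266397954, 'fy': 301.43582266397954, 'cx': 256.39036010313157, 'cy': 195.8106346677152, 'k1': -0.03404470491977792, 'rvec': array([-2.32513029, -1.74727694, -0.242526  ]), 'tvec': array([-0.52283167, -0.03810149,  0.39123155])}
```

View pics/scene0.png

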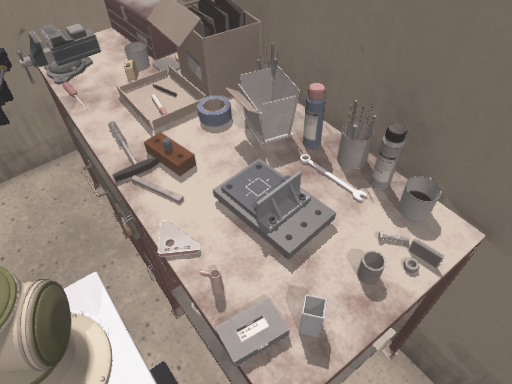

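View pics/top0.png

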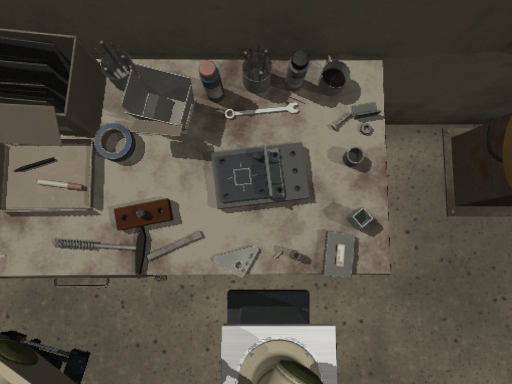

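The scene view shows the pin block at (170,153), the fixture with plate and stop angle around (275,205), the tube at (313,316) and the pipe at (371,267). In the top view they are at block (143,214), plate mark (242,176), tube (361,217) and pipe (353,157).

```bash
cat > h.py <<'E'
import numpy as np, cv2
from workcell import monitor, optics, bot
from scipy.spatial.transform import Rotation as R
def K(i): return np.array([[i['fx'],0,i['cx']],[0,i['fy'],i['cy']],[0,0,1.]])
def slopes(uv,i):
    p=(np.atleast_2d(uv).astype(float)-[i['cx'],i['cy']])/[i['fx'],i['fy']]
    s=p.copy()
    for _ in range(20): s=p/(1+i['k1']*(s**2).sum(1,keepdims=True))
    return s
def cast(uv,i,z):
    s=slopes(uv,i); M=cv2.Rodrigues(np.array(i['rvec']))[0]; c=-M.T@np.array(i['tvec'])
    d=np.c_[s,np.ones(len(s))]@M
    return c+d*((z-c[2])/d[:,2])[:,None]
def proj(P,i):
    return cv2.projectPoints(np.atleast_2d(P).astype(float),np.array(i['rvec']),np.array(i['tvec']),K(i),np.array([i['k1'],0,0,0]))[0][:,0]
def snap(n,f=None):
    i=optics.camera_info(n); im=optics.capture(n)
    if f: cv2.imwrite('pics/'+f,im)
    return im,i
E
python3 - <<'E'
from h import *
im=cv2.imread('pics/top0.png')
a=cv2.resize(im[135:240,105:235],None,fx=3,fy=3,interpolation=cv2.INTER_CUBIC)
b=cv2.resize(im[135:240,235:380],None,fx=2.7,fy=3,interpolation=cv2.INTER_CUBIC)
a=im[130:240,200:380];a=cv2.resize(a,None,fx=4.4,fy=4.4,interpolation=cv2.INTER_CUBIC)
cv2.imwrite('pics/c1.png',a)
i=optics.camera_info('top')
for n,p,z in(('mark',(242,176),.05),('pin',(142,213),.07),('tube',(362,216),.09),('pipe',(353,155),.06)):print(n,cast(p,i,z))
hsv=cv2.cvtColor(im,cv2.COLOR_BGR2HSV)
print(hsv[214,125],hsv[210,160],hsv[60,220],hsv[200,200])
m=cv2.inRange(hsv,(0,110,40),(15,255,200));m[:190]=0;m[235:]=0;m[:,:100]=0;m[:,190:]=0
m=cv2.morphologyEx(m,cv2.MORPH_CLOSE,np.ones((5,5)))
c=max(cv2.findContours(m,0,1)[0],key=cv2.contourArea)
r=cv2.minAreaRect(c);print(r);print(cast(cv2.boxPoints(r),i,.04))
E
```

```text
mark [[0.56474994 0.10240486 0.05      ]]
pin [[0.46065008 0.37264858 0.07      ]]
tube [[ 0.45001147 -0.21977419  0.09      ]]
pipe [[ 0.62219453 -0.20792413  0.06      ]]
[ 12 173  56] [ 14 144  23] [ 19  45 141] [ 20  42 145]
((142.0, 214.00001525878906), (21.1805419921875, 54.91252136230469), 78.69007110595703)
[[0.47402048 0.45976217 0.04      ]
 [0.50366487 0.31223576 0.04      ]
 [0.4457222  0.29947382 0.04      ]
 [0.41667045 0.44625788 0.04      ]]
```

View pics/c1.png

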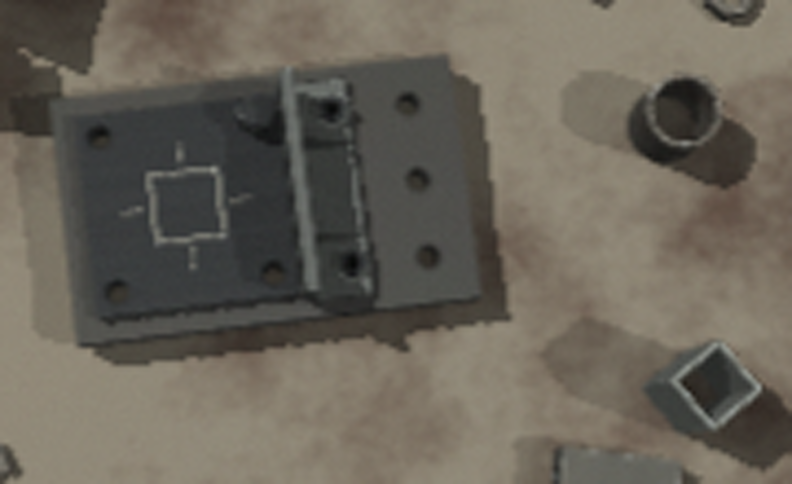

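View pics/wrist0.png

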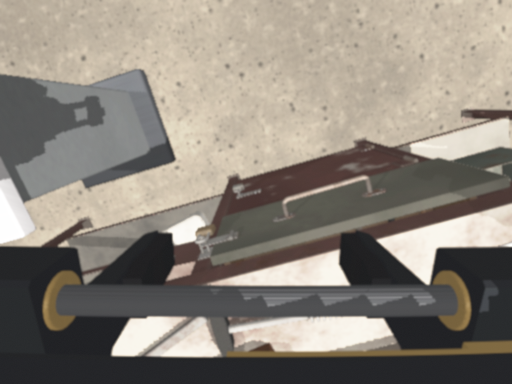

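The top crop shows the chalk square centred about crop (188,205), with the free hole at (117,291), two other holes at (98,136) and (273,271), and the tube mouth at (715,385). The wrist view has the fingers in its lower part, near columns 150 and 370.

```bash
python3 - <<'E'
from h import *
np.set_printoptions(precision=4,suppress=True)
s=monitor.observe(); T=R.from_rotvec(s['tcp_rot']).as_matrix(); print(T)
i=optics.camera_info('wrist');M=cv2.Rodrigues(i['rvec'])[0];c=-M.T@i['tvec']
print('cam in tool',T.T@(c-s['position']),'axis',T.T@M[2],'right',T.T@M[0]); 
for z in(0,.008,.05,.1,.15):print(z,proj(s['position']+T[:,2]*z,i))
for n,ctr in(('top',(242,176)),('scene',(259,187))):
    im=cv2.imread(f'pics/{n}0.png');i=optics.camera_info(n);g=cv2.cvtColor(im,6)
    x0,y0=ctr[0]-14,ctr[1]-14
    w=g[y0:y0+28,x0:x0+28].astype(int);m=(w>np.median(w)+35).astype(np.uint8)
    k,l,st,ce=cv2.connectedComponentsWithStats(m,connectivity=8)
    j=1+np.argmax(st[1:,4]);ys,xs=np.nonzero(l==j)
    r=cv2.minAreaRect(np.c_[xs,ys].astype(np.float32));print(n,'chalk',st[j],r)
    cc=cast(np.array(r[0])+[x0,y0],i,.05);print(cc)
    q=cast(cv2.boxPoints(r)+[x0,y0],i,.05);print(q[:,:2],np.linalg.norm(np.diff(q,axis=0),axis=1))
# coarse tube: bright rim polygon in top
im=cv2.imread('pics/top0.png');i=optics.camera_info('top')
crop=np.array([[117,291],[98,136],[273,271],[715,385],[683,112],[715,342],[760,387],[715,428],[672,383]])/4.4+[200,130]
z=[.05]*3+[.09,.06]+[.09]*4
for p,zz in zip(crop,z):print(p,cast(p,i,zz))
E
```

```text
[[-0.9606  0.2781 -0.0004]
 [ 0.2781  0.9606 -0.0008]
 [ 0.0002 -0.0009 -1.    ]]
cam in tool [ 0.0706 -0.0015 -0.1718] axis [-0.2747 -0.0007  0.9615] right [-0.0004  1.      0.0006]
0 [[259.0018 229.5435]]
0.008 [[258.9054 224.7542]]
0.05 [[258.5031 204.7925]]
0.1 [[258.1746 188.5095]]
0.15 [[257.9419 176.9899]]
top chalk [ 5  7  8 12 21] ((8.5, 12.5), (11.0, 7.0), 90.0)
[[0.569  0.1178 0.05  ]]
[[0.5846 0.1276]
 [0.5846 0.108 ]
 [0.5535 0.108 ]
 [0.5535 0.1275]] [0.0196 0.0311 0.0195]
scene chalk [14 18 14 10 37] ((20.668920516967773, 22.736486434936523), (2.906190872192383, 15.80967903137207), 54.46232223510742)
[[0.5601 0.0662 0.05  ]]
[[0.5398 0.0683]
 [0.5824 0.0726]
 [0.5808 0.064 ]
 [0.5385 0.06  ]] [0.0428 0.0087 0.0425]
[226.5909 196.1364] [[0.5082 0.1452 0.05  ]]
[222.2727 160.9091] [[0.6076 0.1578 0.05  ]]
[262.0455 191.5909] [[0.5208 0.0465 0.05  ]]
[362.5 217.5] [[ 0.446 -0.221  0.09 ]]
[355.2273 155.4545] [[ 0.6209 -0.2141  0.06  ]]
[362.5    207.7273] [[ 0.4722 -0.2219  0.09  ]]
[372.7273 217.9545] [[ 0.4448 -0.2483  0.09  ]]
[362.5    227.2727] [[ 0.4199 -0.2201  0.09  ]]
[352.7273 217.0455] [[ 0.4472 -0.1949  0.09  ]]
```

Request:
arm_command:
  motion:
    - [[0.0315, -0.013, 0, 0, 0, 0, 1], [0.0315, -0.013, 0, 0, 0, 0, 1], [0.0315, -0.013, 0, 0, 0, 0, 1], [0.0315, -0.013, 0, 0, 0, 0, 1], [0.0315, -0.013, 0, 0, 0, 0, 1]]

```text
time: 0.57
position: [0.3048, 0.4384, 0.2143]
tcp_rot: [-0.441, -3.11, 0.0]
wrist_force: [0.1, 1.1, -0.2]
opening: 1.001
gripper_force: 0.0
```

Request:
arm_command:
  motion:
    - [[0.0315, -0.013, -0.014, 0, 0, 0, 1], [0.0315, -0.013, -0.014, 0, 0, 0, 1], [0.0315, -0.013, -0.014, 0, 0, 0, 1], [0.0315, -0.013, -0.014, 0, 0, 0, 1], [0.0315, -0.013, -0.014, 0, 0, 0, 1]]

```text
time: 0.98
position: [0.4623, 0.3733, 0.1435]
tcp_rot: [-0.441, -3.11, 0.0]
wrist_force: [-0.2, 0.3, 0.1]
opening: 1.001
gripper_force: 0.0
```

Request:
arm_command:
  motion:
    - [[0, 0, 0, 0, 0, 0, 1], [0, 0, 0, 0, 0, 0, 1]]

```text
time: 1.15
position: [0.4616, 0.3733, 0.1431]
tcp_rot: [-0.445, -3.108, 0.002]
wrist_force: [0.9, 0.7, -0.7]
opening: 1.0
gripper_force: 0.0
```

```bash
python3 - <<'E'
from h import *
s=monitor.observe();print(s['time'],s['position'],s['tcp_rot'],s['joints'])
im,i=snap('wrist','w1.png')
for P in((.46,.375,.07),(.46,.375,.04)):print(proj(P,i))
E
```

```text
1.15 [0.46160628 0.37327906 0.14312542] [-4.44545639e-01 -3.10796785e+00  2.05617026e-03] [ 4.82763651e-01  5.23815689e-01  1.37794266e+00  1.09010149e-04
  1.24221653e+00 -8.03926879e-01]
[[259.88092131 194.32530268]]
[[259.59448284 185.76294675]]
```

View pics/w1.png

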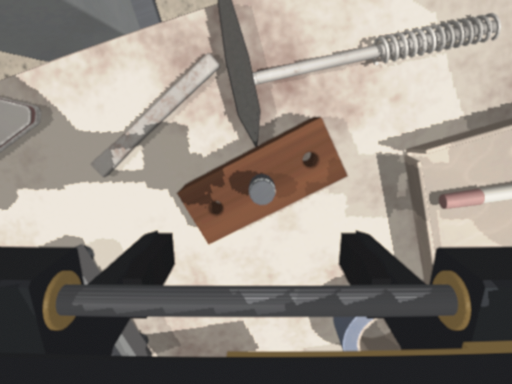

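The pin head is at about (262,190) in the middle of the block, with the empty block holes at (216,208) and (310,159). I'll locate the head top precisely.

```bash
python3 - <<'E'
from h import *
np.set_printoptions(precision=4,suppress=True)
im=cv2.imread('pics/w1.png');i=optics.camera_info('wrist');hsv=cv2.cvtColor(im,cv2.COLOR_BGR2HSV)
x0,y0=235,165;roi=hsv[y0:y0+50,x0:x0+50]
print(roi[25,10:45:3].tolist(), hsv[175:206:3,262].tolist())
m=((roi[...,0]>60)&(roi[...,0]<150)&(roi[...,2]>60)).astype(np.uint8)
c=max(cv2.findContours(m,0,1)[0],key=cv2.contourArea)
(cx,cy),rad=cv2.minEnclosingCircle(c);print(cx+x0,cy+y0,rad,cv2.contourArea(c),cv2.boundingRect(c))
P=cast([cx+x0,cy+y0],i,.07);print('head',P, 'r',rad/proj([.46,.375,.07],i)[0][0])
print(cast([[216,208],[310,159]],i,.04))
e=proj([[.46,.375,.07],[.46,.386,.07]],i);print('expected r',np.linalg.norm(e[1]-e[0]))
E
```

```text
[[10, 122, 75], [9, 53, 82], [108, 11, 120], [114, 10, 127], [108, 10, 126], [111, 14, 128], [114, 10, 127], [105, 12, 128], [108, 10, 127], [110, 12, 129], [11, 47, 146], [10, 132, 118]] [[120, 5, 56], [75, 5, 111], [108, 11, 118], [105, 12, 130], [107, 14, 129], [115, 12, 128], [108, 10, 127], [114, 10, 126], [110, 12, 126], [114, 10, 126], [9, 91, 131]]
261.8251533508301 189.54907989501953 13.5742826461792 488.0 (15, 11, 24, 28)
head [[0.456  0.3786 0.07  ]] r 0.052406200304428795
[[0.4691 0.3295 0.04  ]
 [0.4481 0.4275 0.04  ]]
expected r 12.985715219684097
```

Request:
arm_command:
  motion:
    - [[-0.0036, 0.0052, -0.022, 0, 0, 0, 1], [0, 0, -0.022, 0, 0, 0, 1], [0, 0, -0.022, 0, 0, 0, 1], [0, 0, -0.016, 0, 0, 0, 1], [0, 0, -0.008, 0, 0, 0, 1]]

```text
time: 1.62
position: [0.4556, 0.38, 0.0532]
tcp_rot: [-0.438, -3.109, 0.002]
wrist_force: [-0.2, -0.1, 0.0]
opening: 1.002
gripper_force: 0.0
```

Request:
arm_command:
  motion:
    - [[0, 0, 0, 0, 0, 0, 0], [0, 0, 0, 0, 0, 0, 0], [0, 0, 0, 0, 0, 0, 0], [0, 0, 0, 0, 0, 0, 0], [0, 0, 0, 0, 0, 0, 0]]

```text
time: 2.03
position: [0.4577, 0.3798, 0.0554]
tcp_rot: [0.441, 3.109, 0.001]
wrist_force: [-0.4, 0.6, 0.3]
opening: 0.646
gripper_force: 0.0
```

Request:
arm_command:
  motion:
    - [[0, 0, 0, 0, 0, 0, 0], [0, 0, 0, 0, 0, 0, 0], [0, 0, 0, 0, 0, 0, 0], [0, 0, 0, 0, 0, 0, 0], [0, 0, 0, 0, 0, 0, 0]]

```text
time: 2.45
position: [0.4574, 0.3795, 0.0544]
tcp_rot: [-0.441, -3.11, 0.0]
wrist_force: [-0.4, -0.5, -0.4]
opening: 0.263
gripper_force: 0.0
```

Request:
arm_command:
  motion:
    - [[0, 0, -0.002, 0, 0, 0, 0], [0, 0, 0, 0, 0, 0, 0], [0, 0, 0, 0, 0, 0, 0], [0, 0, 0, 0, 0, 0, 0]]

```text
time: 2.78
position: [0.4574, 0.3795, 0.0524]
tcp_rot: [-0.441, -3.11, 0.0]
wrist_force: [-0.3, -0.2, 0.0]
opening: 0.006
gripper_force: 0.0
```

```bash
python3 - <<'E'
from h import *
for _ in range(3):
    s=monitor.observe();print(s['time'],s['position'],s['wrist_force'],s['opening'],s['gripper_force']);snap('wrist')
E
```

```text
2.7833 [0.45740172 0.37948202 0.05237177] [-0.27344842 -0.21557036  0.04529001] 0.006174136922082335 0.0
2.8333 [0.4573923  0.37948179 0.05239622] [ 0.47723393 -0.42867413 -0.09594433] 0.008875319811913657 0.0
2.8833 [0.45741142 0.37950662 0.05242547] [-0.45254878  0.38794041 -0.43188902] 0.005729879792554753 0.0
```

The fingers shut to 0.006 without gripping anything, so I'll look before moving again.

```bash
python3 - <<'E'
from h import *
im,i=snap('wrist'); s=monitor.observe()
print(proj(s['position'],i))
sc,j=snap('scene');tp,k=snap('top')
a=im
b=cv2.resize(sc[110:210,110:243],(512,384),interpolation=2)[:,:280]
cv2.imwrite('pics/m1.png',np.hstack([a,b]))
E
```

```text
[[258.95422366 229.5247716 ]]
```

View pics/m1.png

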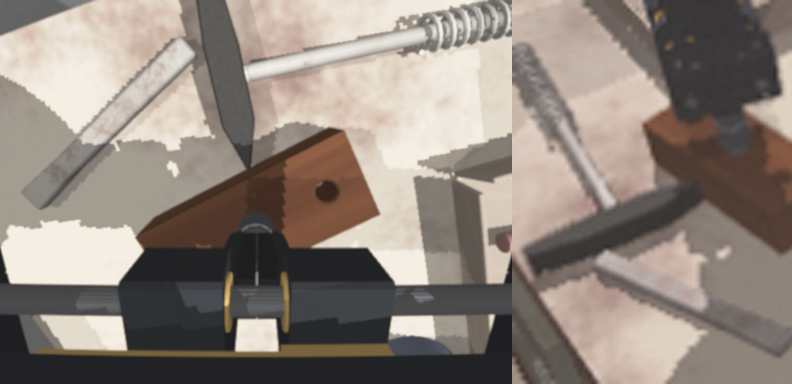

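```bash
python3 - <<'E'
from h import *
im=cv2.imread('pics/m1.png')[:,:512]
sc,j=snap('scene');tp,k=snap('top')
z=lambda a,b:cv2.resize(a,b,interpolation=cv2.INTER_CUBIC)
print(proj([[.458,.3785,.07],[.458,.3785,.04]],j),proj([.458,.3785,.07],k))
cv2.imwrite('pics/m2.png',np.hstack([z(im[185:270,205:310],(400,324)),z(sc[115:185,135:210],(400,324))]))
E
```

```text
[[165.42749873 140.07452171]
 [167.53440544 148.35681272]] [[139.78918767 213.98647448]]
```

View pics/m2.png

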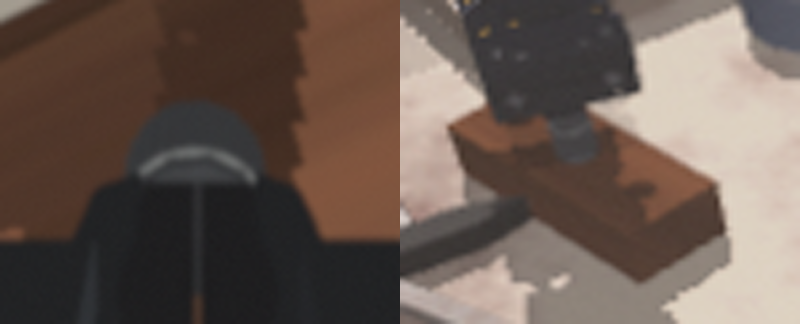

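The left half shows the pin head rim (apex about (200,150)) overlapped by the closed fingers. The right half shows the gripper's lower edge level with the top of the head at (573,115). So the real fingertips sit well above the stated height. I'll probe gently with the closed fingers onto the head, whose top is at z 0.07, to calibrate the tip height.

Request:
arm_command:
  motion:
    - [[0, 0, -0.001, 0, 0, 0, 0], [0, 0, -0.001, 0, 0, 0, 0], [0, 0, -0.001, 0, 0, 0, 0], [0, 0, -0.001, 0, 0, 0, 0], [0, 0, 0, 0, 0, 0, 0]]

```text
time: 3.6
position: [0.4573, 0.3794, 0.0481]
tcp_rot: [-0.441, -3.11, 0.0]
wrist_force: [0.0, 0.9, -0.1]
opening: 0.005
gripper_force: 0.0
```

Request:
arm_command:
  motion:
    - [[0, 0, -0.001, 0, 0, 0, 0], [0, 0, -0.001, 0, 0, 0, 0], [0, 0, -0.001, 0, 0, 0, 0], [0, 0, 0, 0, 0, 0, 0]]

```text
time: 3.93
position: [0.4576, 0.3796, 0.0461]
tcp_rot: [0.441, 3.11, 0.0]
wrist_force: [-2.7, -2.0, 6.5]
opening: 0.006
gripper_force: 3.2
```

Contact came at TCP z 0.046, so the fingertips are about 24 mm behind the reported TCP, with the grasp point about 43 mm behind it. I'll lift, open and descend with that correction.

Request:
arm_command:
  motion:
    - [[0, 0, 0.008, 0, 0, 0, 1], [0, 0, 0, 0, 0, 0, 1], [0, 0, 0, 0, 0, 0, 1], [0, 0, 0, 0, 0, 0, 1], [0, 0, 0, 0, 0, 0, 1]]

```text
time: 4.35
position: [0.4573, 0.3794, 0.0532]
tcp_rot: [-0.441, -3.11, 0.0]
wrist_force: [-0.3, 0.5, 0.6]
opening: 0.359
gripper_force: 0.0
```

Request:
arm_command:
  motion:
    - [[0, 0, 0, 0, 0, 0, 1], [0, 0, 0, 0, 0, 0, 1], [0, 0, 0, 0, 0, 0, 1], [0, 0, 0, 0, 0, 0, 1], [0, 0, 0, 0, 0, 0, 1]]

```text
time: 4.77
position: [0.4574, 0.3795, 0.0534]
tcp_rot: [-0.441, -3.11, 0.0]
wrist_force: [-0.4, 0.2, -0.5]
opening: 0.737
gripper_force: 0.0
```

```bash
python3 - <<'E'
from h import *
s=monitor.observe();print(s['position'],s['opening'],s['wrist_force'])
im,i=snap('wrist','w3.png');hsv=cv2.cvtColor(im,cv2.COLOR_BGR2HSV)
print(proj([[.458,.3785,.07],[.458,.3785,.04]],i))
x0,y0=225,195;roi=hsv[y0:y0+75,x0:x0+70]
m=((roi[...,0]>60)&(roi[...,0]<150)&(roi[...,2]>95)).astype(np.uint8)
for c in cv2.findContours(m,0,1)[0]:
  if cv2.contourArea(c)>50:
    b=cv2.boundingRect(c);print(b[0]+x0,b[1]+y0,b[2:],cv2.contourArea(c)); (cx,cy),_=cv2.minEnclosingCircle(c);print(cx+x0,cy+y0,cast([cx+x0,cy+y0],i,.07))
print(hsv[200:270:3,258].tolist())
E
```

```text
[0.45739615 0.37949959 0.05337888] 0.7369728173459601 [-0.35347214  0.15089452 -0.45365234]
[[257.79083731 242.23812053]
 [257.6153054  222.92668029]]
[[9, 124, 66], [9, 124, 66], [10, 124, 66], [10, 116, 64], [135, 9, 56], [110, 13, 58], [110, 13, 57], [110, 13, 60], [75, 6, 92], [110, 12, 63], [105, 15, 70], [110, 11, 69], [110, 11, 68], [120, 11, 69], [108, 18, 70], [110, 11, 68], [113, 15, 69], [110, 11, 67], [105, 15, 68], [105, 15, 69], [170, 11, 70], [11, 127, 122], [9, 127, 124], [11, 102, 137]]
```

The head top spans rows 224–261 (centre 242.5, predicted 242.2), so the pin is centred. Descending.

Request:
arm_command:
  motion:
    - [[0.0005, 0, -0.012, 0, 0, 0, 1], [0, 0, -0.012, 0, 0, 0, 1], [0, 0, -0.006, 0, 0, 0, 0.3], [0, 0, -0.003, 0, 0, 0, 0], [0, 0, 0, 0, 0, 0, 0]]

```text
time: 5.23
position: [0.4574, 0.3792, 0.0192]
tcp_rot: [-0.441, -3.109, 0.002]
wrist_force: [-0.3, -0.4, 0.2]
opening: 0.751
gripper_force: 0.0
```

Request:
arm_command:
  motion:
    - [[0, 0, 0, 0, 0, 0, 0], [0, 0, 0, 0, 0, 0, 0], [0, 0, 0, 0, 0, 0, 0], [0, 0, 0, 0, 0, 0, 0], [0, 0, 0, 0, 0, 0, 0]]

```text
time: 5.65
position: [0.458, 0.3796, 0.0207]
tcp_rot: [0.441, 3.11, 0.0]
wrist_force: [0.6, -0.4, -0.5]
opening: 0.376
gripper_force: 0.0
```

Request:
arm_command:
  motion:
    - [[0, 0, 0, 0, 0, 0, 0], [0, 0, 0, 0, 0, 0, 0], [0, 0, 0, 0, 0, 0, 0]]

```text
time: 5.9
position: [0.4579, 0.3795, 0.0205]
tcp_rot: [0.441, 3.11, 0.0]
wrist_force: [0.6, -0.2, 1.7]
opening: 0.242
gripper_force: 30.0
```

Gripped: opening 0.242, about 21 mm, at 30 N. I'll lift and go to a spot where the wrist camera sees the hole.

Request:
arm_command:
  motion:
    - [[0, 0, 0.015, 0, 0, 0, 0], [0, 0, 0.03, 0, 0, 0, 0], [0, 0, 0.035, 0, 0, 0, 0], [0.006, -0.016, 0.01, 0, 0, 0, 0], [0.014, -0.033, 0, 0, 0, 0, 0]]

```text
time: 6.32
position: [0.4782, 0.3329, 0.1138]
tcp_rot: [0.434, 3.106, 0.006]
wrist_force: [0.3, 0.0, -1.3]
opening: 0.242
gripper_force: 30.0
```

Request:
arm_command:
  motion:
    - [[0.014, -0.033, 0, 0, 0, 0, 0], [0.014, -0.033, 0, 0, 0, 0, 0], [0.014, -0.033, 0, 0, 0, 0, 0], [0.014, -0.033, 0, 0, 0, 0, 0], [0.014, -0.033, 0, 0, 0, 0, 0]]

```text
time: 6.73
position: [0.5482, 0.1638, 0.1104]
tcp_rot: [-0.441, -3.11, 0.0]
wrist_force: [0.6, 1.4, -0.8]
opening: 0.241
gripper_force: 30.0
```

Request:
arm_command:
  motion:
    - [[0.01, -0.012, 0, 0, 0, 0, 0], [0, 0, 0, 0, 0, 0, 0], [0, 0, 0, 0, 0, 0, 0]]

```text
time: 6.98
position: [0.5579, 0.1537, 0.1102]
tcp_rot: [-0.443, -3.11, -0.001]
wrist_force: [-0.3, 0.3, -1.2]
opening: 0.243
gripper_force: 30.0
```

```bash
python3 - <<'E'
from h import *
s=monitor.observe();print(s['time'],s['position'],s['opening'],s['gripper_force'])
im,i=snap('wrist','w4.png')
x=np.array([.992,.126,0]);y=np.array([-.126,.992,0]);c=np.array([.564,.102,.05])
for a in((-50,50),(50,50),(-50,-50),(0,0)):print(a,proj(c+x*a[0]/1000+y*a[1]/1000,i))
E
```

```text
6.9833 [0.55788549 0.15373969 0.11018576] 0.24292786018896845 30.00046268105507
(-50, 50) [[229.69994195 144.05664548]]
(50, 50) [[279.29431971 253.21635643]]
(-50, -50) [[117.18485992 194.23440376]]
(0, 0) [[200.15617522 224.5620674 ]]
```

View pics/w4.png

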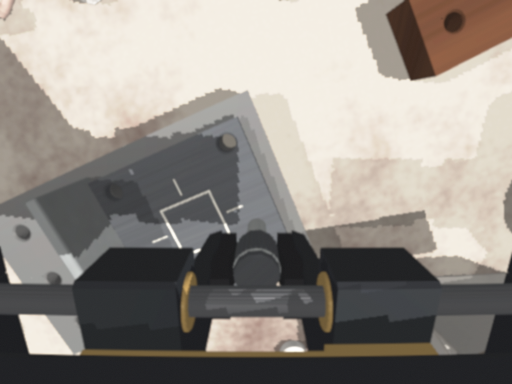

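Free hole at (228,141), chalk square centred near (197,222), and the pin hangs straight in the grip with its head at (257,265) and foot at (257,222). Now I'll measure the hole and the pin foot finely.

```bash
python3 - <<'E'
from h import *
np.set_printoptions(precision=4,suppress=True)
im=cv2.imread('pics/w4.png');i=optics.camera_info('wrist');g=cv2.cvtColor(im,6).astype(int);s=monitor.observe()
print(g[128:156,216:242:1][::2,::2])
r=g[212:250,240:276];print(r[::3,::2])
T=R.from_rotvec(s['tcp_rot']).as_matrix()
for z in(-.0195,.0145-.004,.0145):print(z,proj(s['position']+T[:,2]*z,i))
E
```

```text
[[136 136 136 134 133 134 134 135 135 133 133 133 129]
 [134 134 134 134 132 134 134 134 133 133 133 133 133]
 [134 134 133 128 123 121 121 124 130 132 133 134 133]
 [135 132 120 108 117 121 117 111 113 127 132 132 132]
 [111 101  81  90 123 126 126 124 117 112 126 132 131]
 [ 78  63  59  91 126 126 125 126 125 113 110 130 131]
 [ 71  60  61  87 124 126 126 125 125 121 103 127 132]
 [ 68  58  62  76 118 126 126 126 126 125 101 125 134]
 [ 68  58  63  66  91 121 126 126 126 123 100 126 134]
 [ 72  60  61  64  68  91 110 117 112  98  88 119 131]
 [ 80  67  59  63  66  67  72  75  74  76  82 104 131]
 [ 83  75  66  62  62  63  64  66  72  80  83 103 134]
 [ 84  82  78  73  69  69  70  76  80  83  94 122 134]
 [ 85  84  83  81  79  80  82  83  84  84  94 128 133]]
[[130 132 133 132 132 133 134 134 133 132 132 132 133 134 133 132 131 129]
 [133 133 134 134 133 133 131 133 132 133 133 133 131 129 128 127 127 128]
 [128 133 132 132 132 133 129 124 119 118 123 126 126 127 129 130 131 130]
 [129 133 134 133 128 116 110 110 109 107 108 111 123 130 130 129 129 130]
 [132 130 129 127 113 108 110 110 110 108 109 110 110 126 131 130 131 133]
 [127 127 128 127 111 110 111 112 111 108 108 110 109 125 133 133 133 133]
 [130 128 129 123 101  87  84  82  76  73  73  89 102 123 133 133 133 132]
 [128 126 114  82  58  54  56  54  55  55  55  55  59  72  95 122 130 130]
 [118  78  56  55  55  55  55  55  54  56  56  55  55  55  54  67 106 128]
 [ 67  54  54  55  55  55  56  54  55  55  56  56  54  54  56  55  64 106]
 [ 56  55  55  56  55  54  55  56  55  55  55  56  55  54  55  55  53  59]
 [ 55  56  54  56  55  57  54  56  56  55  57  57  56  55  56  55  54  55]
 [ 55  55  55  62  66  78  87  96 103  97  93  81  72  65  55  55  56  54]]
-0.0195 [[259.2294 243.0267]]
0.0105 [[258.8356 223.3024]]
0.0145 [[258.7917 221.1037]]
```

```bash
python3 - <<'E'
from h import *
np.set_printoptions(precision=4,suppress=True)
im=cv2.imread('pics/w4.png');i=optics.camera_info('wrist');g=cv2.cvtColor(im,6).astype(int);s=monitor.observe()
print(cast([227,142.8],i,.05), s['position'])
print(g[210:275,257].tolist())
T=R.from_rotvec(s['tcp_rot']).as_matrix()
for z,r in((-.0495,.011),(-.0195,.011),(-.0195,.006),(.0105,.006),(.0145,.004)):
    p=s['position']+T[:,2]*z; print(z,r,proj(p,i),proj(p+T[:,0]*r,i))
E
```

```text
[[0.5062 0.1443 0.05  ]] [0.5574 0.1545 0.1102]
[134, 134, 133, 132, 133, 134, 133, 128, 118, 110, 108, 108, 109, 109, 108, 109, 110, 109, 105, 95, 75, 59, 55, 55, 54, 55, 55, 55, 56, 54, 54, 54, 55, 54, 54, 55, 58, 74, 101, 113, 97, 70, 57, 56, 61, 67, 70, 69, 67, 67, 67, 66, 67, 67, 67, 67, 67, 67, 67, 66, 66, 66, 65, 66, 67]
-0.0495 0.011 [[259.7865 270.9789]] [[259.8574 248.9916]]
-0.0195 0.011 [[259.2294 243.0267]] [[259.2759 224.3583]]
-0.0195 0.006 [[259.2294 243.0267]] [[259.2546 232.9327]]
0.0105 0.006 [[258.8356 223.3024]] [[258.8533 214.5359]]
0.0145 0.004 [[258.7917 221.1037]] [[258.803  215.3769]]
```

Request:
arm_command:
  motion:
    - [[-0.018, -0.003, 0, 0, 0, 0, 0], [-0.018, -0.003, -0.01, 0, 0, 0, 0], [-0.0162, -0.002, -0.015, 0, 0, 0, 0], [0, 0, -0.0125, 0, 0, 0, 0], [0, 0, 0, 0, 0, 0, 0]]

```text
time: 7.45
position: [0.5034, 0.147, 0.0712]
tcp_rot: [-0.437, -3.107, 0.001]
wrist_force: [0.2, -0.4, -0.9]
opening: 0.237
gripper_force: 30.0
```

Request:
arm_command:
  motion:
    - [[0, 0, 0, 0, 0, 0, 0], [0, 0, 0, 0, 0, 0, 0], [0, 0, 0, 0, 0, 0, 0]]

```text
time: 7.7
position: [0.5063, 0.146, 0.0737]
tcp_rot: [0.44, 3.109, 0.001]
wrist_force: [0.1, -0.7, -1.3]
opening: 0.24
gripper_force: 30.0
```

```bash
python3 - <<'E'
from h import *
np.set_printoptions(linewidth=250)
s=monitor.observe();print(s['time'],s['position'],s['wrist_force'])
im,i=snap('wrist','w5.png');g=cv2.cvtColor(im,6).astype(int)
print(proj([.5062,.1443,.05],i),proj(s['position']+[0,0,-.0145],i))
sc,j=snap('scene','s5.png');print(proj(s['position']+[0,0,-.0145],j),proj([.5075,.145,.05],j))
z=lambda a,b:cv2.resize(a,b,interpolation=cv2.INTER_CUBIC)
u,v=proj([.5075,.145,.06],j)[0].astype(int)
cv2.imwrite('pics/m3.png',np.hstack([z(im[185:265,205:305],(500,400)),z(sc[v-40:v+40,u-30:u+30],(300,400))]));print(u,v)
E
```

```text
7.7 [0.50629814 0.14602925 0.07370208] [ 0.05989103 -0.68648892 -1.31220893]
[[256.23212558 216.82984245]] [[258.78742426 221.06831478]]
[[228.19396054 184.04171561]] [[229.10879253 186.6124634 ]]
228 183
```

View pics/m3.png

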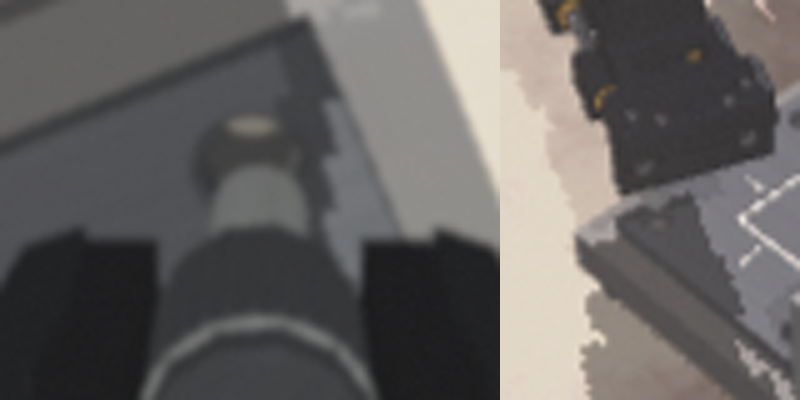

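The left half shows the hole mouth at about zoom x 193–303 with its top at 115, and the shank at 213–307 slightly to the right. The pin needs a 1–2 mm shift to image left. I'll check the edge numbers.

```bash
python3 - <<'E'
from h import *
np.set_printoptions(linewidth=250)
g=cv2.cvtColor(cv2.imread('pics/w5.png'),6).astype(int)
print(np.arange(236,276));print(np.c_[np.arange(204,232),g[204:232,236:276]])
E
```

```text
[236 237 238 239 240 241 242 243 244 245 246 247 248 249 250 251 252 253 254 255 256 257 258 259 260 261 262 263 264 265 266 267 268 269 270 271 272 273 274 275]
[[204  79  80 ... 100 122 136]
 [205  82  84 ... 104 117 133]
 [206  84  84 ... 108 113 130]
 ...
 [229  82  82 ... 114 114 114]
 [230  82  83 ... 114 113 113]
 [231  80  82 ... 113 113 113]]
```

```bash
python3 - <<'E'
from h import *
g=cv2.cvtColor(cv2.imread('pics/w5.png'),6)
for r in range(204,232):print(r,' '.join(f'{v:3d}' for v in g[r,238:274]))
E
```

```text
204  81  82  83  83  84  83  84  83  84  83  83  83  83  83  83  83  83  83  83  83  83  80  76  73  72  68  67  66  67  66  67  70  76  79  84 100
205  83  84  83  83  84  83  83  82  83  83  82  82  83  83  83  82  82  82  81  82  82  78  73  69  68  67  67  68  67  66  68  80  93  99  99 104
206  84  84  83  82  83  83  83  82  83  82  83  82  82  81  81  81  81  81  81  81  81  78  71  67  66  66  66  67  66  67  69  82 102 111 111 108
207  83  83  83  82  83  83  83  82  82  83  82  81  79  80  81  82  84  85  83  81  81  77  72  67  67  66  66  66  67  67  67  78  95 110 113 110
208  82  82  82  84  82  83  83  83  82  81  80  78  80  86  93  97  99 101 100  96  91  83  76  69  66  65  66  67  66  67  66  71  87 106 114 112
209  83  83  83  82  83  83  83  82  80  77  74  76  87 102 111 114 117 118 116 113 106  96  83  71  66  66  65  66  66  67  66  68  82 103 112 113
210  83  83  82  83  82  82  82  79  75  71  68  72  84 100 112 117 119 120 119 117 110  98  84  73  65  64  64  65  65  66  65  67  76  94 109 113
211  82  83  83  82  83  82  80  75  69  66  65  66  74  85  95 
[... 2343 characters left out ...]
  91 102 108 110 111 111 111 111 110 110 110 108 107 108 109 110 110 107 100  87  72  69  80  94 102 108 114
228  82  82  83  82  82  83  83  83  85  94 103 108 109 109 111 111 110 108 107 107 105 103 104 107 110 110 107 101  87  72  70  85 105 114 114 115
229  82  83  83  83  83  84  83  84  88  96 103 105 104 103 104 104 102  98  96  95  91  90  93  98 104 107 107 100  84  71  70  86 107 115 115 114
230  82  83  83  84  84  83  83  83  87  94  96  93  87  84  84  84  82  77  76  75  72  71  74  80  89  97 101  98  85  72  71  83 103 112 114 114
231  83  84  83  84  82  82  82  81  84  87  84  74  67  63  64  62  62  61  60  59  59  59  59  63  71  78  86  88  79  70  67  75  93 108 113 113
```

The hole centre is at about (254.3,218) and the pin axis projected to the plate is at about (256.7,219.3). I'll shift by (-1.2,-1.3) mm and enter the hole.

Request:
arm_command:
  motion:
    - [[-0.0012, -0.0013, 0, 0, 0, 0, 0], [0, 0, -0.005, 0, 0, 0, 0], [0, 0, -0.005, 0, 0, 0, 0], [0, 0, -0.004, 0, 0, 0, 0], [0, 0, 0, 0, 0, 0, 0]]

```text
time: 8.22
position: [0.5043, 0.1443, 0.0579]
tcp_rot: [-0.441, -3.11, -0.0]
wrist_force: [1.4, 1.2, -2.0]
opening: 0.237
gripper_force: 30.0
```

Request:
arm_command:
  motion:
    - [[0, 0, -0.001, 0, 0, 0, 0], [0, 0, 0, 0, 0, 0, 0]]

```text
time: 8.38
position: [0.5046, 0.1442, 0.0578]
tcp_rot: [-0.441, -3.11, -0.0]
wrist_force: [0.8, 1.3, -0.9]
opening: 0.241
gripper_force: 30.0
```

In the hole with no load. Continuing down.

Request:
arm_command:
  motion:
    - [[0, 0, -0.004, 0, 0, 0, 0], [0, 0, -0.004, 0, 0, 0, 0], [0, 0, -0.004, 0, 0, 0, 0], [0, 0, 0, 0, 0, 0, 0]]

```text
time: 8.72
position: [0.5044, 0.1443, 0.0452]
tcp_rot: [-0.441, -3.11, -0.0]
wrist_force: [2.9, 2.1, -3.1]
opening: 0.241
gripper_force: 30.0
```

Request:
arm_command:
  motion:
    - [[0.0006, 0.0004, -0.003, 0, 0, 0, 0], [0, 0, -0.004, 0, 0, 0, 0], [0, 0, -0.003, 0, 0, 0, 0], [0, 0, 0, 0, 0, 0, 0]]

```text
time: 9.05
position: [0.5047, 0.1445, 0.0352]
tcp_rot: [-0.441, -3.109, 0.0]
wrist_force: [-0.4, -0.5, -0.6]
opening: 0.238
gripper_force: 30.0
```

Request:
arm_command:
  motion:
    - [[0, 0, -0.002, 0, 0, 0, 0], [0, 0, -0.001, 0, 0, 0, 0], [0, 0, -0.001, 0, 0, 0, 0], [0, 0, 0, 0, 0, 0, 0]]

```text
time: 9.38
position: [0.505, 0.1445, 0.0317]
tcp_rot: [-0.441, -3.11, 0.0]
wrist_force: [-0.4, 0.1, 0.2]
opening: 0.237
gripper_force: 30.0
```

Request:
arm_command:
  motion:
    - [[0, 0, -0.001, 0, 0, 0, 0], [0, 0, 0, 0, 0, 0, 0]]

```text
time: 9.55
position: [0.5051, 0.1446, 0.0308]
tcp_rot: [-0.441, -3.11, 0.0]
wrist_force: [-0.4, 0.3, -0.3]
opening: 0.236
gripper_force: 30.0
```

Request:
arm_command:
  motion:
    - [[0, 0, -0.001, 0, 0, 0, 0], [0, 0, -0.0005, 0, 0, 0, 0], [0, 0, 0, 0, 0, 0, 0]]

```text
time: 9.8
position: [0.5053, 0.1446, 0.0304]
tcp_rot: [0.441, 3.11, -0.0]
wrist_force: [-3.4, -0.3, 9.6]
opening: 0.237
gripper_force: 30.0
```

Contact comes at the expected seat height. One more press to seat it, then release and rise.

Request:
arm_command:
  motion:
    - [[0, 0, -0.001, 0, 0, 0, 0], [0, 0, 0, 0, 0, 0, 0]]

```text
time: 9.97
position: [0.5054, 0.1446, 0.0303]
tcp_rot: [0.441, 3.11, -0.0]
wrist_force: [-8.3, -1.4, 20.7]
opening: 0.24
gripper_force: 30.0
```

Request:
arm_command:
  motion:
    - [[0, 0, 0.001, 0, 0, 0, 0.6], [0, 0, 0.001, 0, 0, 0, 0.6], [0, 0, 0, 0, 0, 0, 0.6], [0, 0, 0, 0, 0, 0, 0.6], [0, 0, 0, 0, 0, 0, 0.6]]

```text
time: 10.38
position: [0.505, 0.1446, 0.0302]
tcp_rot: [-0.441, -3.11, 0.0]
wrist_force: [0.9, 0.1, -0.1]
opening: 0.586
gripper_force: 0.0
```

Request:
arm_command:
  motion:
    - [[0, 0, 0.02, 0, 0, 0, 0.8], [0, 0, 0.03, 0, 0, 0, 1], [0, 0, 0.03, 0, 0, 0, 1], [0, 0, 0.02, 0, 0, 0, 1], [0, 0, 0, 0, 0, 0, 1]]

```text
time: 10.8
position: [0.507, 0.1448, 0.1343]
tcp_rot: [0.44, 3.104, 0.002]
wrist_force: [0.4, 0.5, 0.3]
opening: 0.953
gripper_force: 0.0
```

```bash
python3 - <<'E'
from h import *
np.set_printoptions(precision=4,suppress=True)
s=monitor.observe();print(s['time'],s['position'],s['opening'])
im,i=snap('wrist','w6.png');g=cv2.cvtColor(im,6)
for P in((.505,.1446,.08),(.505,.1446,.05)):print(proj(P,i))
c0=proj((.505,.1446,.08),i)[0].astype(int)
for r in range(c0[1]-30,c0[1]+24,2):print(r,' '.join(f'{v:3d}' for v in g[r,c0[0]-26:c0[0]+26:2]))
# chalk
m=(g[:, :260]>150).astype(np.uint8)
x=np.array([.992,.126,0]);y=np.array([-.126,.992,0])
print('chalk pred',proj([.5635,.102,.05],i))
print([proj(np.array([.5635,.102,.05])+x*a+y*b,i)[0].round(1) for a,b in((.0215,.0215),(-.0215,.0215),(-.0215,-.0215),(.0215,-.0215))])
E
```

```text
10.8 [0.507  0.1448 0.1343] 0.953323513313291
[[257.3603 200.4171]]
[[257.1952 190.3258]]
170 154 153 153 153 153 153 153 152 147 145 138 101  94  93  88  80  84 102 139 137 138 143 152 153 154 154
172 153 150 152 153 153 153 152 130 107 102 101  92  86  75  74  84 104 114 121 135 135 136 150 153 154 154
174 123 120 140 145 144 139 123 101  93  90  81  72  74  93 112 120 125 124 118 134 135 135 144 154 154 154
176  94  95 111 102 102  99  93  87  76  73  81 103 115 124 126 125 124 124 119 127 136 135 140 151 153 153
178  94  94  94  94  90  83  74  65  66  88 118 125 122 123 123 124 124 125 122 119 133 135 136 140 143 150
180  94  93  88  81  68  65  68  74  77  81  97  98  88 102 113 123 122 118 114 110 128 134 135 135 136 137
182  87  74  66  67  71  77  79  79  77  72  65  59  57  61  74  96 107 108 109 107 120 135 134 135 135 135
184  65  67  74  77  79  78  78  76  68  58  54  53  55  56  58  64  79 102 108 107 106 130 135 135 135 135
186  74  77  79  78  77  78  77  68  56  54  56  64  66  61  62  63  60  75 103 107 105 122 135 135 134 135
188  79  78  78  77  77  78  74  60  6
[... 1331 characters left out ...]
23 125 124 125 124 125 125 123 121
214 124 125 124 124 122 121 121 122 121 120 120 121 122 122 122 126 127 124 124 125 124 124 123 122 121 122
216 124 123 121 121 122 122 122 122 122 123 124 124 124 124 123 124 125 124 123 124 122 121 122 123 124 124
218 121 121 123 122 122 122 122 124 125 125 125 124 124 125 125 124 123 123 121 122 122 123 124 124 124 125
220 123 123 122 122 123 124 124 125 124 124 124 124 125 124 123 122 121 121 123 123 124 125 124 125 124 124
222 121 122 123 124 125 125 124 125 125 124 124 123 122 120 121 122 124 125 125 125 125 125 125 124 124 123
chalk pred [[231.0407 259.8908]]
[array([260.9, 270.4]), array([242.5, 232.2]), array([200.5, 249.1]), array([220.3, 286. ])]
```

The head rim is centred at about (256.5,201), where a seated pin should be (257.4,200.4). The pin is home. Now I'll measure the chalk square from a good wrist viewpoint.

Request:
arm_command:
  motion:
    - [[0.02, -0.009, 0.015, 0, 0, 0, 1], [0.025, -0.012, 0.015, 0, 0, 0, 1], [0.025, -0.012, 0, 0, 0, 0, 1], [0.02, -0.01, 0, 0, 0, 0, 1], [0, 0, 0, 0, 0, 0, 1]]

```text
time: 11.27
position: [0.597, 0.0995, 0.158]
tcp_rot: [-0.444, -3.108, 0.001]
wrist_force: [-1.3, 0.1, -0.1]
opening: 1.0
gripper_force: 0.0
```

Request:
arm_command:
  motion:
    - [[0, 0, 0, 0, 0, 0, 1], [0, 0, 0, 0, 0, 0, 1]]

```text
time: 11.43
position: [0.5941, 0.102, 0.159]
tcp_rot: [-0.44, -3.108, 0.0]
wrist_force: [-1.1, 0.7, 0.1]
opening: 1.002
gripper_force: 0.0
```

```bash
cat > chalk.py <<'E'
from h import *
np.set_printoptions(precision=4,suppress=True)
def chalk(im,i,c=(.561,.1013),w=.03):
    g=cv2.cvtColor(im,6); u=proj([*c,.05],i)[0]
    # rectify the plate's top face at 0.1 mm..: sample a metric grid
    n=int(w*2/.00025);ax=np.linspace(-w,w,n);X,Y=np.meshgrid(ax,ax)
    P=np.c_[(X+c[0]).ravel(),(Y+c[1]).ravel(),np.full(X.size,.05)]
    uv=proj(P,i).astype(np.float32).reshape(n,n,2)
    t=cv2.remap(g,uv[...,0],uv[...,1],cv2.INTER_LINEAR)
    bg=cv2.medianBlur(t,61 if n>61 else 31)
    d=cv2.subtract(t,bg)
    return t,d,ax
E
python3 - <<'E'
from chalk import *
s=monitor.observe();print(s['time'],s['position'])
im,i=snap('wrist','w7.png');print(proj([.561,.1013,.05],i))
t,d,ax=chalk(im,i);m=(d>25).astype(np.uint8)
k,l,st,ce=cv2.connectedComponentsWithStats(m,connectivity=8)
for j in np.argsort(-st[1:,4])[:4]+1:
    ys,xs=np.nonzero(l==j);r=cv2.minAreaRect(np.c_[xs,ys].astype(np.float32))
    print(st[j],np.array([np.interp(r[0][0],range(len(ax)),ax)+.561,np.interp(r[0][1],range(len(ax)),ax)+.1013]),np.array(r[1])*(ax[1]-ax[0])*1000,r[2])
cv2.imwrite('pics/t.png',np.hstack([t,d]))
E
```

```text
11.4333 [0.5941 0.102  0.159 ]
[[247.6764 153.4943]]
[   21     8   208   207 11170] [0.5623 0.0992] [47.6623 47.6623] 6.76617431640625
[103 217  16  23 311] [0.5588 0.1286] [3.6198 5.7185] 4.39870548248291
[  0  90  21  16 264] [0.5334 0.0959] [5.212 3.604] 6.340191841125488
[230 118  10  15 125] [0.5899 0.1027] [3.5146 2.2594] 90.0
```

```bash
cat >> chalk.py <<'E'
def lines(im,i,c,a):
    """four chalk line centres in plate axes (mm), by intensity-weighted peaks, plus each line's slope"""
    e=np.array([np.cos(a),np.sin(a)]);f=np.array([-e[1],e[0]]);g=cv2.cvtColor(im,6)
    q=np.linspace(.015,.027,61);w=np.linspace(-.014,.014,57);out=[]
    for n,tt in((e,f),(-e,f),(f,e),(-f,e)):
        pk=[]
        for v in w:
            P=np.array(c)+q[:,None]*n+v*tt
            uv=proj(np.c_[P,np.full(len(q),.05)],i).astype(np.float32)
            p=cv2.remap(g,uv[None,:,0],uv[None,:,1],1)[0].astype(float);p=np.clip(p-np.percentile(p,40)-12,0,None)
            if p.sum()>20:pk.append((v,(p*q).sum()/p.sum()))
        pk=np.array(pk);b=np.polyfit(pk[:,0],pk[:,1],1) if len(pk)>20 else (9,9);out.append((len(pk),b[0],b[1]*1000))
    return np.array(out)
E
python3 - <<'E'
from chalk import *
im=cv2.imread('pics/w7.png');i=optics.camera_info('wrist')
o=lines(im,i,(.5623,.0992),.118);print(o)
# pin head: bright rim circle at z=.08 ; print neighbourhood holes
g=cv2.cvtColor(im,6)
for h in((.505,.1446,.08),(.6055,.1575,.05),(.5169,.0453,.05)):print(h,proj(h,i))
u=proj((.6055,.1575,.05),i)[0].astype(int)
for r in range(u[1]-14,u[1]+15,2):print(r,' '.join(f'{v:3d}' for v in g[r,u[0]-16:u[0]+18:2]))
E
```

```text
[[57.      0.0004 21.8441]
 [57.      0.0003 21.5212]
 [57.      0.0013 21.9267]
 [57.     -0.0014 21.4485]]
(0.505, 0.1446, 0.08) [[279.0078  74.6937]]
(0.6055, 0.1575, 0.05) [[316.9128 181.7236]]
(0.5169, 0.0453, 0.05) [[174.977  124.1734]]
167 135 135 134 133 134 134 135 133 133 133 134 134 136 144 152 152 163
169 133 133 134 134 135 134 133 133 133 135 136 136 135 138 150 152 160
171 135 134 133 133 133 134 135 135 136 135 135 135 135 136 146 151 156
173 133 132 133 134 134 135 135 135 133 134 134 133 134 135 140 150 153
175 132 134 134 134 134 132 128 122 113 116 127 133 135 135 138 149 151
177 134 135 134 134 131 122 123 118  81  79  97 122 135 135 135 145 151
179 134 134 133 132 125 123 123 103  65  64  68  97 129 134 132 139 149
181 133 132 132 129 119 115 100  73  64  66  61  78 116 126 125 129 145
183 132 131 132 127  94  74  68  65  66  69  59  66 103 119 118 119 135
185 133 133 134 129  94  65  66  67  66  63  56  73 105 117 118 117 127
187 134 133 132 130 110  74  66  65  62  56  63  87 112 118 118 119 123
189 132 131 130 132 126 103  76  67  65  72  85 108 118 120 120 120 119
191 131 131 131 132 131 120 105  98  96 102 112 119 120 119 118 118 120
193 131 131 132 131 127 117 116 116 117 119 118 118 117 118 124 133 142
195 131 132 131 131 128 119 119 118 118 117 116 120 127 139 146 150 151
```

Chalk square found: four lines 43.4 mm apart, yaw 0.118 rad. With wrist bias removed by the seated pin, the plate centre is about (0.5606, 0.1008). On to the tube.

Request:
arm_command:
  motion:
    - [[-0.013, -0.033, 0.005, 0, 0, 0, 1], [-0.013, -0.033, 0, 0, 0, 0, 1], [-0.013, -0.033, 0, 0, 0, 0, 1], [-0.013, -0.033, 0, 0, 0, 0, 1], [-0.013, -0.033, 0, 0, 0, 0, 1]]

```text
time: 11.9
position: [0.5286, -0.0639, 0.1654]
tcp_rot: [-0.439, -3.111, -0.0]
wrist_force: [1.6, -1.3, -0.6]
opening: 0.994
gripper_force: 0.0
```

Request:
arm_command:
  motion:
    - [[-0.013, -0.033, 0, 0, 0, 0, 1], [-0.013, -0.033, 0, 0, 0, 0, 1], [-0.013, -0.033, 0, 0, 0, 0, 1], [-0.013, -0.033, 0, 0, 0, 0, 1], [-0.011, -0.026, 0, 0, 0, 0, 1]]

```text
time: 12.32
position: [0.4657, -0.2226, 0.1654]
tcp_rot: [-0.441, -3.11, 0.0]
wrist_force: [0.1, 0.4, -0.1]
opening: 0.999
gripper_force: 0.0
```

Request:
arm_command:
  motion:
    - [[0, 0, 0, 0, 0, 0, 1], [0, 0, 0, 0, 0, 0, 1], [0, 0, 0, 0, 0, 0, 1]]

```text
time: 12.57
position: [0.4671, -0.2202, 0.1654]
tcp_rot: [-0.44, -3.111, -0.001]
wrist_force: [0.4, -0.9, -0.5]
opening: 1.001
gripper_force: 0.0
```

```bash
python3 - <<'E'
from h import *
np.set_printoptions(precision=4,suppress=True)
s=monitor.observe();print(s['time'],s['position'],s['joints'])
im,i=snap('wrist','w8.png');g=cv2.cvtColor(im,6)
print(proj([.446,-.221,.09],i),proj([.446,-.221,0],i),proj(np.array([[.474,-.221,.09],[.446,-.193,.09],[.418,-.221,.09],[.446,-.249,.09]]),i))
u=proj([.446,-.221,.09],i)[0].astype(int)
for r in range(u[1]-56,u[1]+56,4):print(r,' '.join(f'{v:3d}' for v in g[r,u[0]-60:u[0]+60:4]))
E
```

```text
12.5667 [ 0.4671 -0.2202  0.1654] [-0.6679  0.3381  1.5962  0.0003  1.2076 -1.9576]
[[250.3656 172.6033]] [[251.9222 156.5356]] [[259.5897 203.3675]
 [282.8009 163.3838]
 [240.601  140.0386]
 [218.4811 181.6869]]
116 204 212 211 210 215 218 226 230 226 224 221 215 204 200 212 220 216 214 209 205 184 195 200 211 208 205 213 220 215 216
120 211 216 212 207 217 228 227 224 228 228 221 213 211 204 206 210 211 199 201 188 190 190 201 205 211 221 219 221 217 211
124 182 198 201 206 220 227 229 224 227 227 221 216 209 207 208 203 200 198 187 188 189 187 190 195 210 218 213 214 210 211
128 131 131 134 136 139 159 196 185 213 218 215 217 204 202 198 199 197 195 189 193 195 190 194 208 215 219 211 211 212 221
132 132 130 128 138 136 137 134 132 134 134 139 142 169 189 187 196 185 189 179 195 194 197 201 216 220 219 218 222 225 224
136 130 131 125 128 128 128 127 127 129 130 132 129 125 123 134 148 162 162 162 169 174 177 182 194 198 199 201 201 208 196
140 125 132 123 118 118 118 119 119 126 130 132 126 121 159 135 135 138 164 168 170 172 172 190 191 199 199 198 201 201 197
144 127 125 118 119
[... 1884 characters left out ...]
 230 229 230 227 219 212 212 220 225 222 224 224 224 223 223 218 226 230 227 223
208 212 212 219 219 225 223 222 222 225 229 228 226 228 226 224 216 220 220 223 223 222 220 218 222 226 225 226 230 230 228
212 211 213 213 217 220 222 221 221 219 219 224 225 220 219 223 217 222 221 224 223 220 221 224 226 229 228 228 227 230 227
216 205 210 217 220 217 217 216 221 220 218 220 222 216 203 213 220 225 223 216 216 222 222 226 227 227 226 229 227 227 228
220 201 202 203 218 214 216 220 220 220 221 220 225 221 217 215 213 223 222 218 216 221 218 216 220 225 228 226 230 231 231
224 183 194 202 214 215 210 214 217 219 211 214 225 221 219 212 219 219 215 218 207 210 206 204 217 229 229 227 228 230 228
```

```bash
python3 - <<'E'
from h import *
np.set_printoptions(precision=4,suppress=True)
i=optics.camera_info('wrist')
def line(p):
    P=cast(np.array(p,float),i,.09)[:,:2];vx,vy,x,y=cv2.fitLine(P.astype(np.float32),cv2.DIST_L2,0,.01,.01).ravel();d=np.array([vx,vy]);return np.array([x,y]),d
A=line([(250,148),(255.5,152),(260.5,156),(266,160),(272,164),(278,168)])
B=line([(237,148),(234,152),(230.5,156),(228,160),(226,164),(222,168),(218,172)])
C=line([(272,172),(269.5,176),(267,180),(264,184),(260.5,188),(257.5,192),(254.5,196)])
for n,l in zip('ABC',(A,B,C)):print(n,l[0],np.degrees(np.arctan2(l[1][1],l[1][0]))%180)
k=np.linalg.solve(np.c_[A[1],-B[1]],B[0]-A[0]);co=A[0]+k[0]*A[1];print('corner',co)
dA=A[1]*np.sign(A[1]@([.446,-.221]-co));dB=B[1]*np.sign(B[1]@([.446,-.221]-co))
print('centre',co+.0185*(dA+dB))
n=np.array([-B[1][1],B[1][0]]);print('B-C dist',abs((C[0]-B[0])@n))
E
```

```text
A [ 0.4375 -0.2068] 38.269825
B [ 0.4309 -0.2357] 125.713165
C [ 0.4587 -0.2129] 128.35313
corner [ 0.4201 -0.2206]
centre [ 0.4454 -0.2241]
B-C dist 0.03584018
```

Tube centre is about (0.444,-0.2225), with faces at 37.5°/127.5°. I'll rotate -36.3° and descend over it.

Request:
arm_command:
  motion:
    - [[-0.004, 0, 0, 0, 0, -6, 1], [-0.004, 0, 0, 0, 0, -6, 1], [-0.004, 0, 0, 0, 0, -6, 1], [-0.004, -0.001, 0, 0, 0, -6, 1], [-0.004, -0.001, 0, 0, 0, -6, 1]]

```text
time: 13.03
position: [0.4474, -0.2219, 0.1654]
tcp_rot: [-1.235, -2.888, -0.0]
wrist_force: [-0.8, 0.1, -0.2]
opening: 0.999
gripper_force: 0.0
```

Request:
arm_command:
  motion:
    - [[-0.003, 0, 0, 0, 0, -6.3, 1], [0, 0, 0, 0, 0, 0, 1], [0, 0, 0, 0, 0, 0, 1], [0, 0, 0, 0, 0, 0, 1]]

```text
time: 13.37
position: [0.4445, -0.2228, 0.1654]
tcp_rot: [1.382, 2.821, 0.0]
wrist_force: [-0.8, 0.3, -0.0]
opening: 1.003
gripper_force: 0.0
```

```bash
python3 - <<'E'
from h import *
np.set_printoptions(precision=4,suppress=True)
s=monitor.observe();T=R.from_rotvec(s['tcp_rot']).as_matrix();print(s['time'],s['position'],s['joints'],np.degrees(np.arctan2(T[1,1],T[0,1])))
im,i=snap('wrist','w9.png');g=cv2.cvtColor(im,6)
p=s['position'];print(proj([p[0],p[1],.09],i))
u=proj([p[0],p[1],.09],i)[0].astype(int)
for r in range(u[1]-44,u[1]+44,4):print(r,' '.join(f'{v:3d}' for v in g[r,u[0]-42:u[0]+43:3]))
E
```

```text
13.3667 [ 0.4445 -0.2228  0.1654] [-0.7007  0.2972  1.6527  0.0001  1.1916 -1.3604] 37.79688668614476
[[257.851  194.6568]]
150 168 180 201 194 187 187 193 194 186 179 181 176 170 151 151 158 160 159 162 165 166 172 179 178 184 187 182 180 179
154 215 209 204 198 199 196 191 186 182 187 182 157 148 153 156 152 151 155 163 167 162 167 170 167 173 180 181 178 177
158 211 212 208 206 202 193 187 188 177 150 139 139 135 137 137 135 134 135 137 137 154 169 173 169 172 173 178 176 178
162 214 219 212 206 205 197 141 125 122 124 124 126 126 125 125 125 125 125 125 125 130 165 171 171 171 171 174 175 181
166 210 211 205 181 132 125 120 114 125 126 125 125 125 126 125 125 125 125 125 124 123 150 170 174 172 174 175 182 186
170 197 160 127 121 119 121 118 121 125 126 125 124 126 126 126 124 125 126 125 124 124 129 164 164 169 178 183 185 188
174 126 120 120 118 119 120 123 164 169 176 181 182 189 193 194 192 194 197 200 199 200 200 180 168 171 178 187 190 191
178 123 117 115 109 115 120 131 201 149 134 124 119 118 115 110 109 109 110 115 109 119 167 207 176 174 175 183 211 216
182 114 110 109 
[... 963 characters left out ...]
 141 157 178 215 161 125 127 121 125 127 128 126 125 127 128 126 114 165 215 202 198 206 207 207 208
218 178 174 168 176 183 186 186 160 155 219 221 209 224 228 234 227 221 222 221 217 216 215 211 213 211 202 205 213 211
222 173 176 185 189 188 187 198 203 203 205 206 206 204 206 214 216 217 219 218 215 215 216 210 205 200 199 205 205 210
226 176 183 186 190 198 204 207 205 201 198 201 200 202 211 215 215 215 218 218 214 212 210 199 192 191 202 197 203 206
230 174 184 182 192 204 206 200 198 204 207 208 204 209 218 218 214 213 212 209 208 209 209 207 206 199 204 197 194 195
234 188 192 194 194 203 206 202 198 202 199 201 205 208 209 209 207 207 205 202 203 202 204 210 213 207 204 195 186 187
```

The tube mouth is now square in view, spanning cols 235–281 and rows 172–218. Its centre is within 1 mm of the tool axis. Descending and closing.

Request:
arm_command:
  motion:
    - [[0, 0, -0.035, 0, 0, 0, 1], [0, 0, -0.035, 0, 0, 0, 1], [0, 0, -0.035, 0, 0, 0, 1], [0, 0, -0.025, 0, 0, 0, 1], [0, 0, -0.0135, 0, 0, 0, 0.6]]

```text
time: 13.83
position: [0.4431, -0.2222, 0.019]
tcp_rot: [-1.383, -2.816, -0.002]
wrist_force: [-0.0, 0.5, 0.1]
opening: 0.946
gripper_force: 0.0
```

Request:
arm_command:
  motion:
    - [[0, 0, 0, 0, 0, 0, 0.5], [0, 0, 0, 0, 0, 0, 0.4], [0, 0, 0, 0, 0, 0, 0.3], [0, 0, 0, 0, 0, 0, 0.3], [0, 0, 0, 0, 0, 0, 0.3]]

```text
time: 14.25
position: [0.4446, -0.2238, 0.023]
tcp_rot: [1.387, 2.817, -0.001]
wrist_force: [0.8, 0.1, 0.5]
opening: 0.567
gripper_force: 0.0
```

Request:
arm_command:
  motion:
    - [[0, 0, 0, 0, 0, 0, 0], [0, 0, 0, 0, 0, 0, 0], [0, 0, 0, 0, 0, 0, 0]]

```text
time: 14.5
position: [0.4445, -0.2236, 0.0225]
tcp_rot: [1.388, 2.817, -0.0]
wrist_force: [0.1, 2.4, 6.5]
opening: 0.45
gripper_force: 29.9
```

Gripped: 39.6 mm at 30 N. I'll lift well above the stop angle, then carry and turn -30.8°.

Request:
arm_command:
  motion:
    - [[0, 0, 0.01, 0, 0, 0, 0], [0, 0, 0.025, 0, 0, 0, 0], [0, 0, 0.035, 0, 0, 0, 0], [0, 0, 0.035, 0, 0, 0, 0], [0, 0, 0.035, 0, 0, 0, 0]]

```text
time: 14.92
position: [0.4434, -0.2229, 0.1636]
tcp_rot: [-1.387, -2.817, -0.0]
wrist_force: [0.4, -1.6, -3.5]
opening: 0.45
gripper_force: 29.9
```

Request:
arm_command:
  motion:
    - [[0.005, 0.012, 0, 0, 0, -1.8, 0], [0.01, 0.026, 0, 0, 0, -3, 0], [0.0115, 0.033, 0, 0, 0, -3, 0], [0.0115, 0.033, 0, 0, 0, -3, 0], [0.0115, 0.033, 0, 0, 0, -3, 0]]

```text
time: 15.33
position: [0.4934, -0.0848, 0.1621]
tcp_rot: [-1.72, -2.628, 0.0]
wrist_force: [0.5, -0.9, -3.9]
opening: 0.449
gripper_force: 29.9
```

Request:
arm_command:
  motion:
    - [[0.0115, 0.033, 0, 0, 0, -3, 0], [0.0115, 0.033, 0, 0, 0, -3, 0], [0.0115, 0.033, 0, 0, 0, -3, 0], [0.0115, 0.033, 0, 0, 0, -3, 0], [0.011, 0.032, 0, 0, 0, -3, 0]]

```text
time: 15.75
position: [0.5504, 0.0795, 0.162]
tcp_rot: [-2.048, -2.382, 0.001]
wrist_force: [0.7, -0.3, -3.6]
opening: 0.45
gripper_force: 29.9
```

Request:
arm_command:
  motion:
    - [[0.009, 0.023, 0, 0, 0, -2, 0], [0, 0, 0, 0, 0, 0, 0], [0, 0, 0, 0, 0, 0, 0], [0, 0, 0, 0, 0, 0, 0]]

```text
time: 16.08
position: [0.5591, 0.1001, 0.1618]
tcp_rot: [-2.086, -2.348, 0.002]
wrist_force: [0.2, -0.2, -2.9]
opening: 0.45
gripper_force: 29.9
```

```bash
cat > st.py <<'E'
from h import *
np.set_printoptions(precision=4,suppress=True)
s=monitor.observe();T=R.from_rotvec(s['tcp_rot']).as_matrix()
print(s['time'],s['position'],s['joints'],'yaw',np.degrees(np.arctan2(T[1,1],T[0,1])),'tilt',T[:2,2],s['wrist_force'],s['opening'],s['gripper_force'])
E
python3 st.py
```

```text
16.0833 [0.5591 0.1001 0.1618] [-0.0288  0.4512  1.4403 -0.0004  1.2512 -0.1469] yaw 6.774953225249729 tilt [-0.0012 -0.0003] [ 0.1515 -0.2412 -2.8872] 0.44962646859629773 29.887269315076992
```

Request:
arm_command:
  motion:
    - [[0.0015, 0.0007, -0.01, 0, 0, 0, 0], [0, 0, -0.02, 0, 0, 0, 0], [0, 0, -0.02, 0, 0, 0, 0], [0, 0, -0.02, 0, 0, 0, 0], [0, 0, -0.006, 0, 0, 0, 0]]

```text
time: 16.5
position: [0.5593, 0.1003, 0.0826]
tcp_rot: [-2.086, -2.344, 0.006]
wrist_force: [-1.5, -0.1, -4.3]
opening: 0.455
gripper_force: 29.9
```

Request:
arm_command:
  motion:
    - [[0, 0, 0, 0, 0, 0, 0], [0, 0, 0, 0, 0, 0, 0], [0, 0, 0, 0, 0, 0, 0]]

```text
time: 16.75
position: [0.5618, 0.101, 0.0871]
tcp_rot: [2.086, 2.347, 0.002]
wrist_force: [0.6, -0.3, -2.8]
opening: 0.452
gripper_force: 29.9
```

```bash
python3 st.py; python3 - <<'E'
from h import *
np.set_printoptions(precision=4,suppress=True)
im,i=snap('wrist','w10.png');g=cv2.cvtColor(im,6);s=monitor.observe();T=R.from_rotvec(s['tcp_rot']).as_matrix()
p=s['position'];f=p[2]-.0225
def q(a,b,z):return proj([p[0]+T[0,0]*a+T[0,1]*b,p[1]+T[1,0]*a+T[1,1]*b,z],i)[0].round(1)
print('foot near corners',q(.02,-.02,f),q(.02,.02,f),'top near',q(.02,-.02,f+.09),q(.02,.02,f+.09))
print('chalk near if centred',q(.0215,-.0215,.05),q(.0215,.0215,.05))
u=q(.02,0,f).astype(int);print(u)
for r in range(u[1]-26,u[1]+14):print(r,' '.join(f'{v:3d}' for v in g[r,u[0]-44:u[0]+45:3]))
E
```

```text
16.75 [0.5618 0.101  0.0871] [-0.0273  0.5366  1.5173  0.      1.0856 -0.1448] yaw 6.7315324226985505 tilt [ 0.0021 -0.    ] [ 0.607  -0.3304 -2.7861] 0.45224875833290673 29.887369676143862
foot near corners [227.  186.5] [287.2 186.5] top near [205.1 245.1] [310.8 245. ]
chalk near if centred [226.8 179.4] [287.3 179.3]
[257 186]
160 136 135 134 129 134 136 135 134 132 117 115 117 115 115 131 214 118 119 118 121 117 119 115 112 115 114 115 117 118 119
161 136 134 133 130 134 136 135 134 132 117 116 117 115 114 131 214 118 118 118 120 117 119 115 113 115 115 115 118 118 118
162 136 134 134 130 134 136 136 134 132 115 115 117 114 115 132 214 117 119 118 120 116 120 114 113 116 114 114 118 118 119
163 136 134 134 130 134 136 136 134 132 114 116 117 114 115 131 214 117 118 119 119 117 119 114 113 116 114 114 118 118 118
164 136 135 134 131 134 136 136 134 132 114 116 117 115 115 131 214 117 118 118 120 117 119 114 113 115 114 114 118 117 118
165 136 134 134 130 134 136 136 134 132 115 115 117 114 115 132 214 118 118 119 120 117 119 115 113 115 113 114 118 118 118
166 136 134 134 130 134
[... 3492 characters left out ...]
 176 176 176 176 177 176 174 175 177 175 175 175 174 177 179 200 113 115 117 115
195 134 135 134 130 145 177 175 176 176 176 176 175 176 176 178 176 175 175 176 176 174 175 175 176 178 175 113 115 117 115
196 134 134 134 129 152 176 176 176 176 177 176 175 176 176 177 175 175 174 177 176 174 175 175 176 178 168 113 115 117 115
197 134 135 134 121 157 176 176 176 177 177 176 175 176 177 178 176 174 175 177 176 174 175 175 175 178 167 115 115 116 115
198 133 135 134 110 164 176 175 177 177 176 176 174 176 176 178 176 174 174 177 175 174 175 175 175 177 172 115 115 116 115
199 134 135 128 104 169 175 176 177 177 177 175 174 176 176 178 175 174 175 178 176 175 175 175 174 178 175 117 115 116 116
```

The near chalk line is at rows 181–184 and the tube's near foot edge at row 190, parallel to it. The spacing is 7.3 px against 7.1 predicted, so it is centred in that direction. Now the columns at full resolution.

```bash
python3 - <<'E'
from h import *
g=cv2.cvtColor(cv2.imread('pics/w10.png'),6)
for a in(220,282):
  print('    ',' '.join(f'{v:3d}' for v in range(a,a+14)))
  for r in(182,186,187,188,189,190,191,192,193,194,195,196,198,200,204,208):print(r,' ',' '.join(f'{v:3d}' for v in g[r,a:a+14]))
E
```

```text
220 221 222 223 224 225 226 227 228 229 230 231 232 233
182   133 131 129 127 142 201 250 255 253 251 251 251 251 251
186   135 132 130 127 137 189 245 254 238 175 139 136 136 136
187   135 133 130 129 137 187 244 254 239 176 139 134 135 135
188   134 133 131 129 138 187 244 254 239 176 139 136 136 136
189   134 133 131 129 137 185 241 252 235 176 145 142 142 143
190   133 132 131 129 137 175 228 240 221 176 158 156 157 158
191   134 133 130 129 134 158 193 206 193 176 170 169 169 170
192   133 132 131 130 131 143 163 176 178 176 175 174 175 175
193   134 133 131 129 130 139 155 170 176 177 175 176 176 176
194   133 133 131 129 131 141 159 173 176 175 176 176 176 176
195   134 133 130 129 132 145 166 175 177 176 175 175 176 176
196   134 133 129 125 132 152 170 177 176 176 175 176 176 176
198   133 126 110 109 134 164 176 176 176 173 174 175 176 176
200   108 103 103 127 158 173 176 176 174 174 175 176 176 176
204    88 110 144 169 177 177 176 175 175 175 176 176 177 177
208   126 158 175 178 178 175 174 174 174 176 177 178 178 177
     282 283 284 285 286 287 288 289 290 291 292 293
[... 300 characters left out ...]
12 115 116 115 115
190   160 160 160 168 213 245 242 184 120 113 115 117 115 114
191   174 175 174 180 210 240 239 182 121 112 114 115 115 115
192   177 178 178 182 204 233 235 180 121 113 115 116 115 114
193   177 178 177 180 194 223 226 172 120 113 115 116 115 115
194   177 178 178 179 186 200 200 155 116 113 115 115 115 115
195   176 177 177 178 180 184 175 141 114 113 116 115 115 115
196   176 177 177 178 179 179 168 137 115 113 115 116 115 114
198   175 175 176 177 178 178 172 152 127 115 115 116 115 115
200   174 175 176 177 178 178 177 168 145 123 116 116 114 115
204   174 173 174 176 177 178 178 178 175 158 132 117 115 115
208   172 172 173 173 174 176 177 178 178 177 164 139 119 116
```

Request:
arm_command:
  motion:
    - [[0, 0, 0, 0, 0, 0, 0], [0, 0, 0, 0, 0, 0, 0], [0, 0, 0, 0, 0, 0, 0], [0, 0, 0, 0, 0, 0, 0], [0, 0, 0, 0, 0, 0, 0]]

```text
time: 17.22
position: [0.5611, 0.1013, 0.086]
tcp_rot: [2.087, 2.348, 0.0]
wrist_force: [-0.6, -0.5, -3.8]
opening: 0.455
gripper_force: 29.9
```

```bash
python3 st.py; python3 - <<'E'
from h import *
im,i=snap('wrist','w11.png');g=cv2.cvtColor(im,6)
for a in(220,282):
  print('    ',' '.join(f'{v:3d}' for v in range(a,a+14)))
  for r in(180,181,182,183,184,187,189,190,191,192,196,200,204,208):print(r,' ',' '.join(f'{v:3d}' for v in g[r,a:a+14]))
E
python3 st.py
```

```text
17.2167 [0.5611 0.1013 0.086 ] [-0.0267  0.5379  1.5186 -0.      1.0851 -0.1447] yaw 6.757641409939312 tilt [ 0.0001 -0.    ] [-0.6012 -0.4502 -3.7808] 0.45542902439310123 29.887430954840966
     220 221 222 223 224 225 226 227 228 229 230 231 232 233
180   134 134 132 130 130 131 133 137 139 141 141 140 139 138
181   134 133 131 130 128 133 148 172 185 187 184 184 183 184
182   133 133 132 129 129 139 182 233 247 245 243 243 243 243
183   134 133 132 130 128 146 211 254 255 255 253 253 253 253
184   134 133 132 129 128 147 219 255 255 253 245 242 243 242
187   134 133 131 129 127 143 209 252 254 228 159 136 135 135
189   134 133 132 129 128 142 200 248 252 224 161 142 141 142
190   134 134 131 130 127 136 177 230 238 207 166 156 156 156
191   134 134 132 129 127 131 154 191 205 187 172 169 169 170
192   134 134 133 130 128 132 146 169 180 177 174 174 175 175
196   134 134 132 131 136 152 170 177 176 176 176 175 176 175
200   102  89  99 127 158 174 176 175 174 174 175 176 175 176
204    91 110 143 168 177 178 176 174 175 175 175 176 177 177
208   127 158 174 178 176 175 174 174 175 
[... 439 characters left out ...]
4 114 116 116
189   135 135 135 132 137 181 235 240 195 131 114 114 116 116
190   160 160 160 156 154 188 235 240 192 131 113 115 116 116
191   174 175 175 172 169 198 238 240 188 125 113 114 116 115
192   177 178 178 177 179 211 243 241 184 122 112 115 115 115
196   176 176 177 177 180 195 225 229 174 121 112 115 115 115
200   174 175 176 177 178 179 178 169 146 122 114 115 115 115
204   173 173 174 176 176 178 178 178 174 158 132 116 115 115
208   173 173 173 173 174 175 177 178 178 176 164 139 120 114
17.2667 [0.5611 0.1013 0.086 ] [-0.0268  0.5379  1.5186 -0.      1.085  -0.1447] yaw 6.7575461281033595 tilt [ 0.0001 -0.    ] [ 0.8219 -0.6369 -3.5177] 0.4515986673246541 29.887260288815014
```

Settled: the chalk centre column is 258.05 and the tube's is 256.9, so shift +0.7 mm along plate x. Descend 9.5 mm for a 4 mm gap and let it settle.

Request:
arm_command:
  motion:
    - [[0.0007, 0.0001, -0.003, 0, 0, 0, 0], [0, 0, -0.003, 0, 0, 0, 0], [0, 0, -0.002, 0, 0, 0, 0], [0, 0, -0.0015, 0, 0, 0, 0], [0, 0, 0, 0, 0, 0, 0]]

```text
time: 17.68
position: [0.5616, 0.1014, 0.0759]
tcp_rot: [-2.086, -2.348, 0.001]
wrist_force: [0.2, -0.3, -3.7]
opening: 0.455
gripper_force: 29.9
```

Request:
arm_command:
  motion:
    - [[0, 0, 0, 0, 0, 0, 0], [0, 0, 0, 0, 0, 0, 0], [0, 0, 0, 0, 0, 0, 0], [0, 0, 0, 0, 0, 0, 0], [0, 0, 0, 0, 0, 0, 0]]

```text
time: 18.1
position: [0.5618, 0.1014, 0.0765]
tcp_rot: [2.087, 2.348, 0.0]
wrist_force: [0.6, -0.1, -3.9]
opening: 0.453
gripper_force: 29.9
```

```bash
python3 st.py; python3 - <<'E'
from h import *
im,i=snap('wrist','w12.png');g=cv2.cvtColor(im,6);s=monitor.observe();T=R.from_rotvec(s['tcp_rot']).as_matrix();p=s['position'];f=p[2]-.0225
def q(a,b,z):return proj([p[0]+T[0,0]*a+T[0,1]*b,p[1]+T[1,0]*a+T[1,1]*b,z],i)[0].round(1)
print('foot',q(.02,-.02,f),q(.02,.02,f),'chalk',q(.0215,-.0215,.05),q(.0215,.0215,.05),q(.0215,-.0215,.051))
for a in(220,250,282):
  print('    ',' '.join(f'{v:3d}' for v in range(a,a+14)))
  for r in range(182,208,1 if a!=250 else 1):print(r,' ',' '.join(f'{v:3d}' for v in g[r,a:a+(14 if a!=250 else 3)]))
sc,j=snap('scene','s12.png');tp,k=snap('top','t12.png')
u,v=proj([.561,.101,.09],j)[0].astype(int);z=lambda a,b:cv2.resize(a,b,interpolation=cv2.INTER_CUBIC)
cv2.imwrite('pics/fin.png',np.hstack([z(im[120:270,160:360],(440,330)),z(sc[v-38:v+52,u-49:u+49],(360,330))]))
E
```

```text
18.1 [0.5618 0.1014 0.0765] [-0.0266  0.5513  1.5246 -0.      1.0655 -0.1445] yaw 6.75165047054448 tilt [ 0.0001 -0.    ] [ 0.5756 -0.0976 -3.9003] 0.4525402015685493 29.88727967021987
foot [227.1 186.7] [287.2 186.6] chalk [225.3 183.1] [288.9 183. ] [225.2 183.4]
     220 221 222 223 224 225 226 227 228 229 230 231 232 233
182   132 129 131 133 134 134 136 136 136 135 134 129 121 117
183   132 130 130 132 134 135 137 137 137 136 133 126 120 118
184   131 130 130 134 143 154 159 160 160 158 153 143 139 138
185   132 130 131 143 178 216 226 224 224 222 216 203 196 196
186   132 130 133 158 224 253 255 253 252 252 248 242 238 237
187   132 130 133 167 238 255 255 254 252 251 247 240 238 238
188   131 129 133 168 240 255 255 245 228 222 211 200 197 197
189   130 129 133 168 239 255 255 226 174 162 153 148 147 147
190   131 129 132 165 236 255 254 219 160 153 150 148 149 148
191   131 129 131 159 231 255 250 209 169 167 167 167 166 167
192   130 129 129 153 225 251 239 195 174 175 175 175 175 175
193   131 128 129 150 218 245 226 183 176 176 176 176 176 176
194   132 127 126 143 198 233
[... 2340 characters left out ...]
46 116 114 116 116
197   176 176 178 178 179 187 211 226 200 144 116 115 117 116
198   175 177 178 178 178 182 196 208 189 142 116 114 116 116
199   175 176 177 178 178 179 186 191 176 139 115 114 116 117
200   175 175 177 177 179 179 181 179 164 134 116 115 115 116
201   175 175 176 177 178 178 180 177 162 133 115 114 116 117
202   174 175 175 178 178 179 180 178 164 137 118 115 116 116
203   174 174 175 177 178 179 178 178 169 146 123 115 116 116
204   174 174 175 176 178 177 179 179 175 158 131 116 115 116
205   174 173 174 176 177 178 179 179 177 165 138 119 116 116
206   173 173 173 175 176 177 179 178 178 169 147 125 116 115
207   173 173 173 174 175 177 178 179 178 174 159 133 118 116
```

View pics/fin.png

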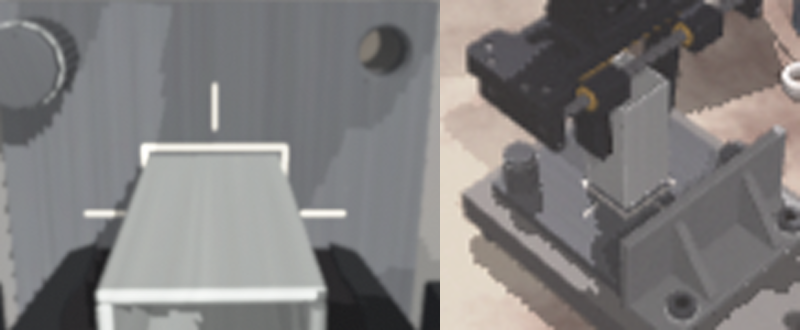

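The final picture shows the tube inside the chalk frame with an even margin: the chalk centre is at column 257.1 and the tube's at 256.9, with parallel edges. The root gap is visible and the pin is seated at the plate corner. Handing in.

```bash
python3 -c "
from workcell import bot
print(bot.close_job())"
```

```text
the job is handed in; nothing more can be done
None
```

The job is handed in at about 18 s of the 54 s allowed. The loose pin is seated head-down in the opposite corner hole and let go. The tube is held upright over the chalked square, centred to about 0.3 mm and in line with its sides, with a root gap of about 4 mm worked out from the arm's height reading, not measured directly.

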